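# Load the disinfection box and clamp it shut

### The job

Take the chrome and white otoscope handle from its sloping stand and lay it level along the two V supports inside the white disinfection box, then let go of it. Shut the lid fully, and only then swing the red-knobbed clamp arm over the lid, past its hump, until it drops into its low notch. Leave the loupe and the hand scanner where they are.

Things in the scene. Friction and masses are not known exactly. Their poses are not given: they have to be found in the camera images.
- oto_handle: otoscope handle to load: white tube with chrome trim, 25 mm in diameter, red cap at one end, tapered black nose at the other, 168 mm long, 0.17 kg. y runs along it to the nose (y = -84 to +84 mm); tube axis at x = 0, z = 13 mm; a 12 mm wide clip strip lies along its underside, at z = 0; z points away from it. Leave the similar handle with a round head at the far left of the table
- tube_grip (a point): a good point to grasp the handle: on the tube's axis, at (0, -20, 13) mm in the handle's frame, 20 mm from the centre of mass. Grip across the 25 mm tube; the V supports of stand and box begin 30 mm to either side of this point along the tube
- stand: fixed plywood stand, 75 mm wide, 200 mm deep. Holds the handle at the start on two grey V supports on a 52 mm wide board sloping at 32 degrees, nose downhill against an end stop, red cap uphill. Origin on the table under the board; x uphill (level), y across, z up. Square to the slope, out of the supports, is (-0.53, 0, 0.85) in this frame. The board lies 40 mm below the tube's axis
- steri_box: fixed white disinfection box, outside 150 (x) by 250 (y) by 62 mm high, walls and floor 6 mm, open on top under its lid. Origin at the centre of its underside; x points to the lid hinge at the back, y along its length, z up. The clamp arm's upright pivot stands in front of it at (-98, 50) mm
- box_cradle (a point): centre of the box, at (0, 0, 36) mm in its frame: where tube_grip should come to rest, with the tube along the box's y axis, either way round, in two grey V supports, 12 mm wide, centred at y = -36 and +36 mm, their tops about 3 mm above the tube's axis
- box_lid (a joint): lid angle: 0 shut, 1.85 rad fully open (leaning back). Opens upwards about its back edge. The hinge is stiff (0.24 N m): the lid stays where it is left and must be pushed all the way down, with up to 5 N near its front edge. Lid 162 mm from hinge to front edge, 254 mm wide, 12 mm thick, amber window; its underside is level with the hinge axis, its outer face 12 mm from it
- lid_hinge (a point): middle of the lid's hinge axis, which is parallel to the box's y axis, at (78, 0, 63) mm in the box's frame
- lid_edge (a point): middle of the lid's front (free) edge, at half its thickness; it moves with the lid
- clamp_arm (a joint): clamp arm's angle about its pivot: 0 parked along the front of the box (to -y of the box), growing anticlockwise from above; about 1.45 rad in the notch, pointing across the lid to +x of the box; stop at 1.55. Turning, it rises 8 mm on a cam, highest at 0.7 rad, then drops to 4 mm below its height at 0. About 2 to 4 N at the knob; past the hump a spring helps it
- clamp_knob (a point): middle of the red upright knob on the end of the clamp arm, 22 mm in diameter, 40 mm tall (20 mm above and below this point; the arm is beneath), 85 mm from the pivot; it moves with the arm. 112 mm above the table with the arm at 0
- bench_instrument: obstacle: large fixed white and violet bench instrument between stand and box, 414 (x) by 316 (y) mm and 240 mm tall, with a lead and hose in front of it; origin under its centre. Carry things round or over it
- loupe: bystander: black tapered eye loupe with a white rim, 39 mm across, 40 mm tall; origin under its centre
- scanner: bystander: black hand scanner, 191 by 54 by 42 mm, lying on the table, long side along its x; origin under its centre

How it is judged:
By the outcome, as a careful person would: the job done as asked, in the order asked, and still so for the second after the job is handed in, with the robot touching nothing.
It also fails if it takes over 70 s, if anything falls off the work surface, if the arm or the gripper's body presses on something with over 40 N, if the wrist force passes 120 N, or if a joint passes its speed limit or range.

### The arm

A 6-joint arm with a two-finger parallel gripper is mounted at the origin on a cart in front of the work surface, level with it; the furniture and walls round the work are solid. World frame = base frame: x ahead of the robot, y to its left, z up, the work surface at z = 0. Lengths are in m, angles in rad, forces in N, time in s.
With the tool pointing down it reaches from about 0.25 to 0.8 m from the base axis. Payload 3.9 kg.
Tool frame: the origin (TCP) lies midway between the tips of the shut fingers; the grasp point (between the pads) lies 19 mm behind it; z points along the fingers, y is the direction in which the jaws open and shut (so a half turn about z gives the same grasp; the last joint's range is limited). The gripper opens to 85 mm and grips with 20 to 120 N. Pads are 22 mm wide; open, the fingers measure 114 mm over their backs; the gripper's body (76 mm by 85 mm) begins 54 mm behind the grasp point. The pads swing forward as they close: fully open they stand 13 mm farther back than shut.
Start: joints at [-1.197, 0.26, -0.138, 1.173, 0, 1.571], TCP at [0.192, -0.489, 0.231] pointing down, gripper open.
Joint ranges: [-2.78, 2.78], [-0.83, 1.72], [-1.28, 1.37], [-1.9, 2.12], [-1.57, 1.48], [-3.14, 3.14]. Speed limits (rad/s): [2.57, 2.57, 3.14, 3.14, 3.14, 3.14].

### API

Orientations are given as a rotation vector (axis times angle).
In Python, from rig import arm gives the robot as it stands.
- The arm moves only by the shell command python3 -m creep 'ROWS' [FORCE]. ROWS is a JSON object of lists of equal length, an entry for each row: "linear": the shift along the tool's x, y, z as a fraction of full scale, a list of three; "roll": the turn about the tool's z as a fraction of full scale; "claw": the opening, from -1 (shut) to 1 (fully open). In form: {"linear": [[dx, dy, dz], ...], "roll": [roll, ...], "claw": [claw, ...]}. A call has 1 to 8 rows; each row is the pose to reach, as a shift and turn from the pose measured when the call began, along the tool's axes at that moment; what a row does not reach only later rows make up. Full scale, the value 1, is 0.3 m for a shift and 90 degrees for a turn. A row lasts 1/12 s, in which the tool goes at most 41.7 mm and 7.16 degrees, less where a joint would pass 70% of its speed; a pose out of reach is approached as far as the arm can. A call with a number of a shift or a turn outside -1 to 1 is refused whole. A call with a gripper value outside its range is refused whole. The fingers move at their own pace and stop on an object; FORCE is the grip in N (left out, the last holds). Time passes only in rows, so rows that repeat a pose let the fingers close. It gives the time, the measured TCP pose, the force and the opening at its end, in the units of the state.
- arm.get_obs(): the state, without advancing time (a new reading comes with each control period).
- arm.camera(name): name is "scene" or "side" or "wrist"; returns a dict with "image" (480x640x3 uint8, red, green, blue), "intrinsics" (3x3 intrinsics, pixels), "R" (3x3) and "t" (3): a world point X has camera coordinates R X + t; the wrist camera has in their place "mount" (4x4, takes a point from camera to tool coordinates, whose origin is the TCP and whose axes are the flange's). Camera axes: x right, y down, z forward; pixel columns grow to the right and rows downward; lengths in m; the calibration is good to about 2 mm. A picture is of the moment at which its call begins: read the wrist's pose just before it. There is no depth.
- arm.job_done(): hands the job in, once; it reports no verdict.
The state is a dict: "time_s": time; "joint_pos": joint angles; "joint_vel": joint speeds; "joint_efforts": joint torques, N m; "ee_pos": TCP position; "orientation": TCP orientation; "wrist_force": force on the tool from outside, world axes, zero at the start; "ft_torque": the same for the moment, N m; "grip_width": finger opening in m.
Only numpy, scipy, OpenCV 4.12 (cv2) and the standard library are available. Lean on these libraries where they do the work, as an engineer would, in place of code of your own. Each camera call takes 0.05 s, during which the arm holds its last target. There are 200 camera calls.

## Working session

There is one attempt and no reset: what is moved stays moved. The work goes in short steps, Python scripts to look and compute and a shell command to move; the robot and the scene stay as the last step left them, time stands still between calls to the robot, and variables do not carry over. Pictures are saved under pics/ and viewed, about 8 in all and at most 12, crops included, and the job is handed in when it is done.

```bash
ls; mkdir -p pics; python3 - <<'E'
from rig import arm
import cv2,numpy as np
o=arm.get_obs();print(o)
for n in("scene","side"):
    c=arm.camera(n);cv2.imwrite(f"pics/{n}0.png",c["image"][:,:,::-1]);print(n,c["intrinsics"],c["R"],c["t"])
    np.savez(f"{n}0.npz",K=c["intrinsics"],R=c["R"],t=c["t"])
c=arm.camera("wrist");print(c["intrinsics"],c["mount"])
E
```

```text
pics
{'time_s': 0.0, 'joint_pos': array([-1.19698853e+00,  2.60665835e-01, -1.39361843e-01,  1.17267036e+00,
        1.07810323e-05,  1.57080516e+00]), 'joint_vel': array([-0.00026468,  0.00126757,  0.00057835,  0.00098445, -0.00177819,
        0.00077952]), 'joint_efforts': array([-1.56298560e-03, -4.05674028e+01,  2.53923923e+01,  1.87259662e-02,
       -7.75056469e-05,  3.87587519e-06]), 'ee_pos': array([ 0.19147144, -0.4881264 ,  0.23047714]), 'orientation': array([-3.08504399e+00, -5.83402006e-01,  5.38128359e-04]), 'wrist_force': array([ 0.99453664, -0.12699459, -0.43402409]), 'ft_torque': array([ 0.0232887 , -0.04656511, -0.00724637]), 'grip_width': 0.08553011938346586}
scene [[440.66330572   0.         321.15777371]
 [  0.         440.66330572 243.27161718]
 [  0.           0.           1.        ]] [[-0.60477125 -0.7963069  -0.01212691]
 [-0.59199644  0.45968496 -0.66198939]
 [ 0.53272127 -0.39317306 -0.7494151 ]] [0.28518059 0.40452396 0.84168489]
side [[529.42442443   0.         318.90914997]
 [  0.         529.42442443 237.9342125 ]
 [  0.           0.           1.        ]] [[ 0.89920888 -0.43714567 -0.0180848 ]
 [-0.23277882 -0.44300908 -0.86576959]
 [ 0.37045569  0.78271745 -0.50011595]] [-0.48483661  0.18910299  1.26833306]
[[404.70251356   0.         315.11239692]
 [  0.         404.70251356 238.92038951]
 [  0.           0.           1.        ]] [[ 5.32674518e-04 -9.51309681e-01 -3.08236284e-01  7.91955838e-02]
 [ 9.99999842e-01  5.61838869e-04 -5.86667032e-06  4.34816638e-04]
 [ 1.78760145e-04 -3.08236232e-01  9.51309830e-01 -1.44318109e-01]
 [ 0.00000000e+00  0.00000000e+00  0.00000000e+00  1.00000000e+00]]
```

View pics/scene0.png

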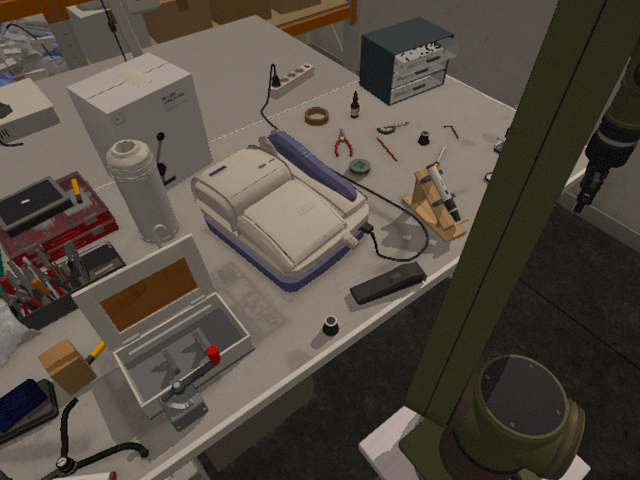

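View pics/side0.png

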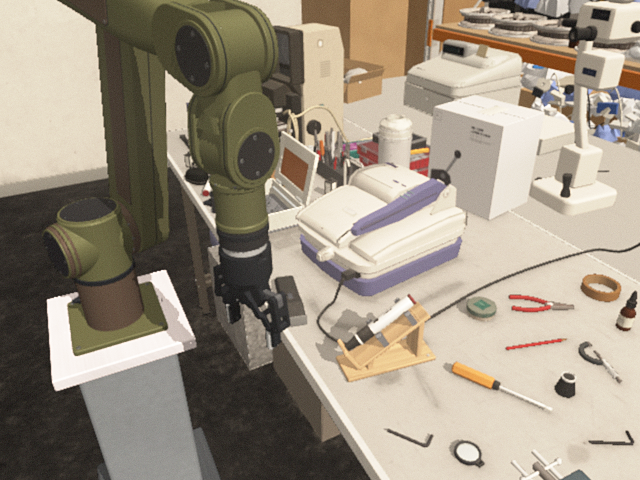

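The scene view shows the stand at about (435,195) and the open box at about (180,350), with the clamp knob at (213,352). The side view shows the handle on its stand at about (385,325). I'll enlarge those areas to measure them.

```bash
python3 - <<'E'
import cv2,numpy as np
s=cv2.imread("pics/scene0.png");d=cv2.imread("pics/side0.png")
# box crop x70..260 y230..430 x4 => 760x800 -> use 3x
b=cv2.resize(s[232:432,66:266],None,fx=3,fy=3,interpolation=cv2.INTER_CUBIC)
cv2.imwrite("pics/box.png",b)
a=cv2.resize(s[155:245,395:475],None,fx=5,fy=5,interpolation=cv2.INTER_CUBIC) #400x450
c=cv2.resize(d[290:380,330:440],None,fx=3.6,fy=3.6,interpolation=cv2.INTER_CUBIC)#396x324
m=np.zeros((450,800,3),np.uint8);m[:,:400]=a;m[:324,400:796]=c
cv2.imwrite("pics/stand.png",m)
E
```

```text
(no output)
```

View pics/box.png

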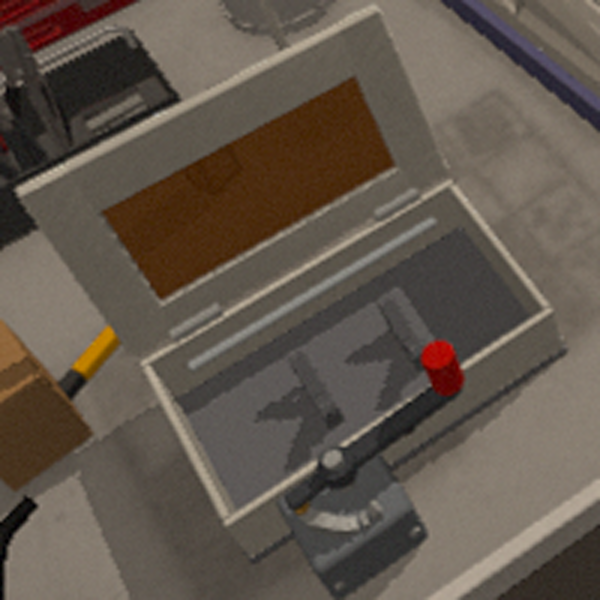

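View pics/stand.png

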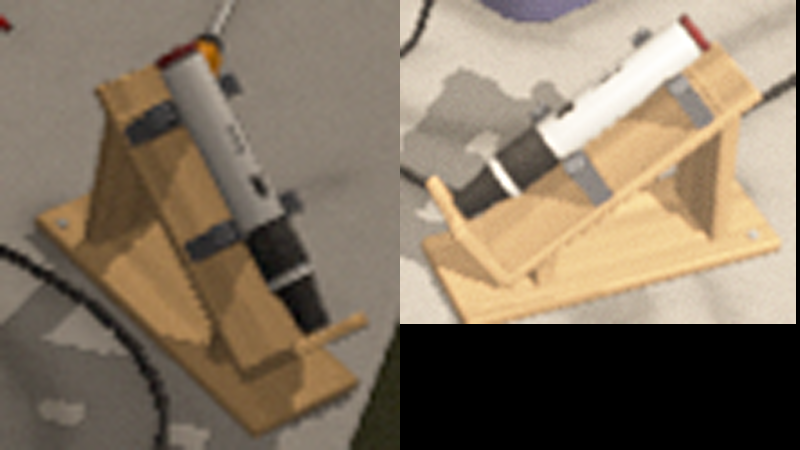

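```bash
cat > h.py <<'E'
import numpy as np,cv2
from scipy.optimize import least_squares
C={n:np.load(n+"0.npz") for n in("scene","side")}
def pr(n,X):
    c=C[n];p=np.atleast_2d(X)@c["R"].T+c["t"];q=p@c["K"].T;return q[:,:2]/q[:,2:]
def rz(a): return np.array([[np.cos(a),-np.sin(a),0],[np.sin(a),np.cos(a),0],[0,0,1]])
E
python3 - <<'E'
from h import *
# box
px=np.array([[552,310],[453,185],[143,362],[228,522]])/3+[66,232]
L=np.array([[-75,-125,62],[75,-125,62],[75,125,62],[-75,125,62]])/1e3
f=lambda p:(pr("scene",L@rz(p[2]).T+[p[0],p[1],0])-px).ravel()
r=min((least_squares(f,[.45,.4,a]) for a in (-1,0,1,)),key=lambda r:r.cost);p=r.x
print("box",p,r.fun.round(1))
B=lambda q:rz(p[2])@np.array(q)+[p[0],p[1],0]
cr=lambda X:(pr("scene",X)-[66,232])*3
print("knob pred crop",cr(B([-.098,-.035,.112])),"pivot",cr(B([-.098,.05,.1])),"corners",cr(B([-.075,-.125,0])))
for a in(1.6,1.7,1.8,1.85):
    print(a,[cr(B([.078-.162*np.cos(a),y,.063+.162*np.sin(a)])).round()[0] for y in(-.127,.127)])
np.save("box.npy",p)
# handle
sc=np.array([[178,53],[313,325]])/5+[395,155]; sd=(np.array([[697,31],[461,204]])-[400,0])/3.6+[330,290]
def g(q):
    s=np.radians(32);d=np.array([np.cos(q[3])*np.cos(s),np.sin(q[3])*np.cos(s),np.sin(s)]) # uphill
    G=q[:3];X=np.array([G+.064*d,G-.104*d])
    return np.r_[(pr("scene",X)-sc).ravel(),(pr("side",X)-sd).ravel()]
r=min((least_squares(g,[.4,-.4,.1,a]) for a in np.arange(0,6.3,1)),key=lambda r:r.cost)
print("handle grip, uphill yaw",r.x,r.fun.round(1))
u=lambda n,uv:None
for n,uv in(("scene",(211,290)),):pass
# table points: instrument corners bottom, loupe, scanner
def tab(n,uv,z=0):
    c=C[n];d=c["R"].T@np.linalg.solve(c["K"],[*uv,1]);o=-c["R"].T@c["t"];return (o+d*(z-o[2])/d[2]).round(3)
for nm,uv in dict(instFL=(291,291),instBL=(203,215),instFR=(368,222),loupe=(331,333),scan1=(353,300),scan2=(425,275),stand1=(402,198),stand2=(446,242),stand3=(466,231)).items():print(nm,tab("scene",uv))
E
```

```text
box [0.51394664 0.33596747 0.01788837] [ 1.7  0.3  0.2 -2.7 -1.2 -0.6 -0.6  1.8]
knob pred crop [[448.95949213 373.20959876]] pivot [[334.18392108 459.13361998]] corners [[567.91945598 352.52766824]]
1.6 [array([406.,  31.]), array([ 34., 226.])]
1.7 [array([395.,  18.]), array([ 26., 210.])]
1.8 [array([385.,   8.]), array([ 20., 196.])]
1.85 [array([381.,   4.]), array([ 17., 189.])]
handle grip, uphill yaw [ 0.49138495 -0.41777347  0.11570918 -0.15061511] [-0.7 -1.4 -0.1  0.4  0.5 -0.2 -1.2  0.9]
instFL [0.524 0.054 0.   ]
instBL [0.903 0.104 0.   ]
instFR [ 0.587 -0.255  0.   ]
loupe [0.37  0.048 0.   ]
scan1 [ 0.409 -0.051  0.   ]
scan2 [ 0.356 -0.246  0.   ]
stand1 [ 0.6   -0.402  0.   ]
stand2 [ 0.4   -0.373  0.   ]
stand3 [ 0.394 -0.447  0.   ]
```

```bash
python3 -m creep '{"linear":[[0.125,0.02,0],[0.25,0.04,0],[0.375,0.06,0],[0.5,0.075,0],[0.625,0.09,0],[0.75,0.11,0],[0.875,0.13,0],[1,0.147,0]],"roll":[0.05,0.1,0.15,0.2,0.25,0.3,0.333,0.333],"claw":[1,1,1,1,1,1,1,1]}'
python3 -m creep '{"linear":[[0,0,0],[0,0,0],[0,0,0]],"roll":[0,0,0],"claw":[1,1,1]}'
cat >> h.py <<'E'
def wrist(arm,fn):
    o=arm.get_obs();c=arm.camera("wrist");cv2.imwrite(fn,c["image"][:,:,::-1])
    T=np.eye(4);T[:3,:3]=cv2.Rodrigues(np.array(o["orientation"]))[0];T[:3,3]=o["ee_pos"];M=T@c["mount"]
    np.savez(fn+".npz",K=c["intrinsics"],R=M[:3,:3].T,t=-M[:3,:3].T@M[:3,3]);return o
def load(fn): C["w"]=np.load(fn+".npz")
E
python3 - <<'E'
from h import *;from rig import arm
o=wrist(arm,"pics/w1.png");print(o["ee_pos"],o["orientation"],o["joint_pos"],o["wrist_force"])
load("pics/w1.png")
s=np.radians(32);a=-.15;d=np.array([np.cos(a)*np.cos(s),np.sin(a)*np.cos(s),np.sin(s)]);G=np.array([.4914,-.4178,.1157])
print(pr("w",[G+k*d for k in(.064,0,-.104)]))
E
```

```text
time_s: 0.82
ee_pos: [0.4885, -0.419, 0.2301]
orientation: [-3.131, 0.237, 0.002]
wrist_force: [-0.1, -1.3, 0.5]
grip_width: 0.0853
time_s: 1.07
ee_pos: [0.488, -0.4186, 0.2294]
orientation: [-3.131, 0.236, 0.005]
wrist_force: [-1.1, 0.2, -0.1]
grip_width: 0.0854
[ 0.48799681 -0.41861281  0.22943341] [-3.13054431  0.23556195  0.00482902] [-7.08988933e-01  4.71424086e-01  1.80065778e-01  1.28321656e+00
 -5.38636203e-05  2.58281340e+00] [-1.13275744  0.2241947  -0.11256183]
[[312.48440215 149.59078878]
 [313.03538007 227.6651177 ]
 [313.59956309 307.61062874]]
```

View pics/w1.png

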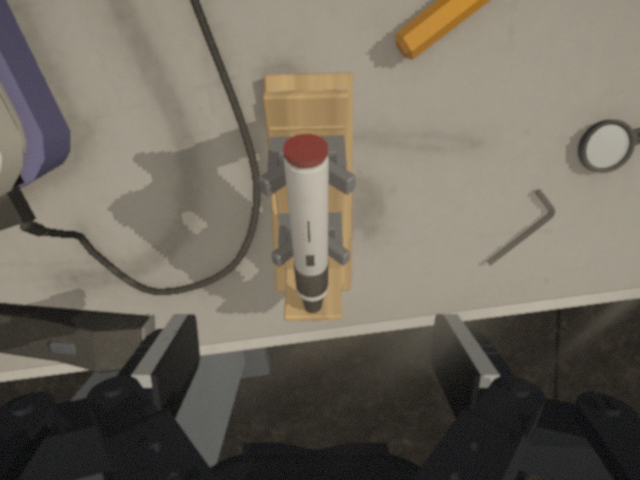

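```bash
python3 - <<'E'
from h import *
load("pics/w1.png")
sc=np.array([[178,53],[313,325]])/5+[395,155]; sd=(np.array([[697,31],[461,204]])-[400,0])/3.6+[330,290]
w=np.array([[306,151],[314,307]])
def g(q):
    s=np.radians(32);d=np.array([np.cos(q[3])*np.cos(s),np.sin(q[3])*np.cos(s),np.sin(s)])
    G=q[:3];X=np.array([G+.064*d,G-.104*d])
    return np.r_[(pr("scene",X)-sc).ravel()*.7,(pr("side",X)-sd).ravel()*.7,(pr("w",X)-w).ravel()]
r=least_squares(g,[.49,-.418,.116,-.15]);q=r.x;print(q,r.fun.round(1))
tx=np.array([np.cos(-.1505),np.sin(-.1505),0]);ty=np.array([tx[1],-tx[0],0])
e=q[:3]-[.488,-.4186,.2294];print("tool shift for grasp pt",e@tx,e@ty, "roll deg",-np.degrees(q[3]+.1505),"z down to tcp",-(e[2]-.019))
E
```

```text
[ 0.49113278 -0.41571858  0.11463151 -0.12366367] [-1.2 -0.4  0.   0.5 -0.4 -0.5 -0.9  1.   0.2 -0.5 -0.   0.6]
tool shift for grasp pt 0.002665352346081679 -0.003318554651336416 roll deg -1.5376082681458199 z down to tcp 0.13376848835648691
```

```bash
python3 -m creep '{"linear":[[0.009,-0.011,0.05],[0.009,-0.011,0.13],[0.009,-0.011,0.2],[0.009,-0.011,0.28],[0.009,-0.011,0.36],[0.009,-0.011,0.42],[0.009,-0.011,0.45],[0.009,-0.011,0.45]],"roll":[-0.017,-0.017,-0.017,-0.017,-0.017,-0.017,-0.017,-0.017],"claw":[1,1,1,1,1,1,1,1]}'
python3 -m creep '{"linear":[[0,0,0],[0,0,0],[0,0,0],[0,0,0],[0,0,0],[0,0,0],[0,0,0],[0,0,0]],"roll":[0,0,0,0,0,0,0,0],"claw":[-0.2,-0.3,-0.4,-0.6,-0.8,-1,-1,-1]}' 35
python3 -m creep '{"linear":[[0,0,0],[0,0,0],[0,0,0],[0,0,0]],"roll":[0,0,0,0],"claw":[-1,-1,-1,-1]}'
```

```text
time_s: 1.78
ee_pos: [0.4873, -0.4152, 0.0927]
orientation: [-3.13, 0.198, 0.011]
wrist_force: [-0.6, 0.4, -0.2]
grip_width: 0.0855
time_s: 2.45
ee_pos: [0.4878, -0.4143, 0.0937]
orientation: [-3.129, 0.197, 0.009]
wrist_force: [-0.4, 5.1, 6.5]
grip_width: 0.0235
time_s: 2.78
ee_pos: [0.4877, -0.4142, 0.0938]
orientation: [-3.129, 0.197, 0.009]
wrist_force: [-1.0, 2.1, 3.2]
grip_width: 0.0237
```

```bash
python3 -m creep '{"linear":[[-0.01,0,-0.03],[-0.02,0,-0.08],[-0.02,0,-0.15],[-0.02,0,-0.25],[-0.02,0,-0.35],[-0.02,0,-0.45],[-0.02,0,-0.55],[-0.02,0,-0.55]],"roll":[0,0,0,0,0,0,0,0],"claw":[-1,-1,-1,-1,-1,-1,-1,-1]}'
python3 - <<'E'
from h import *;from rig import arm
o=wrist(arm,"pics/w2.png");print(o["ee_pos"],o["orientation"],o["grip_width"],o["wrist_force"])
c=arm.camera("side")["image"][:,:,::-1];a=cv2.imread("pics/w2.png")
cv2.imwrite("pics/lift.png",np.hstack([cv2.resize(a,(400,300)),cv2.resize(c[150:390,200:520],(400,300))]))
E
```

```text
time_s: 3.45
ee_pos: [0.4848, -0.4171, 0.2661]
orientation: [3.134, -0.198, 0.005]
wrist_force: [0.2, -0.5, -0.3]
grip_width: 0.0236
[ 0.48481585 -0.41712134  0.26608995] [ 3.13371107 -0.19810771  0.0054277 ] 0.02361289867820572 [ 0.1800245  -0.54294926 -0.32763364]
```

View pics/lift.png

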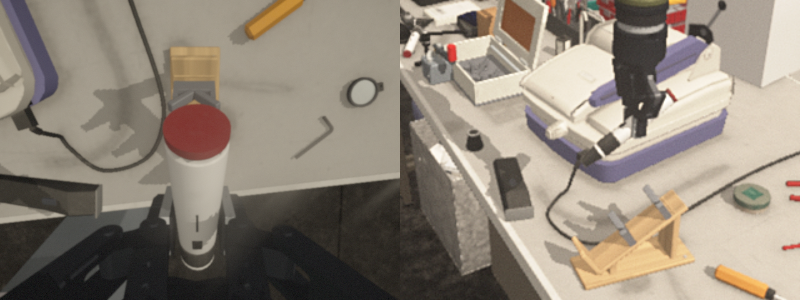

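The handle is held at the stand's slope. I'll carry it round the front of the instrument.

```bash
python3 -m creep '{"linear":[[-0.05,-0.07,0],[-0.11,-0.17,0],[-0.18,-0.3,0],[-0.25,-0.43,0],[-0.32,-0.56,0],[-0.39,-0.69,0],[-0.45,-0.8,0],[-0.477,-0.847,0]],"roll":[-0.03,-0.09,-0.15,-0.21,-0.27,-0.33,-0.39,-0.42],"claw":[-1,-1,-1,-1,-1,-1,-1,-1]}'
python3 - <<'E'
from h import *;from rig import arm
o=arm.get_obs();R=cv2.Rodrigues(o["orientation"])[0];p=np.load("box.npy");print(o["ee_pos"],o["joint_pos"],p)
for t in((.40,.12,.27),(p[0],p[1],.25)):print(R.T@(np.array(t)-o["ee_pos"])/.3)
print(np.degrees(np.arctan2(R[1,0],R[0,0])))
E
```

```text
time_s: 4.22
ee_pos: [0.3691, -0.1418, 0.2596]
orientation: [-3.02, -0.834, 0.009]
wrist_force: [-0.8, 0.7, -2.1]
grip_width: 0.0235
[ 0.36908254 -0.14184081  0.2596313 ] [-0.36961857  0.03230952 -0.34071551  1.20759331  0.00334915  2.23327552] [0.51394664 0.33596747 0.01788837]
[ 0.53610694 -0.69664611 -0.029557  ]
[ 1.23167859 -1.11907754  0.03888956]
30.865166942607235
```

```bash
python3 -m creep '{"linear":[[0.05,-0.08,0],[0.12,-0.18,-0.01],[0.19,-0.28,-0.02],[0.26,-0.38,-0.03],[0.33,-0.48,-0.03],[0.4,-0.57,-0.03],[0.47,-0.65,-0.03],[0.536,-0.7,-0.03]],"roll":[-0.03,-0.09,-0.16,-0.23,-0.3,-0.37,-0.44,-0.5],"claw":[-1,-1,-1,-1,-1,-1,-1,-1]}'
python3 - <<'E'
from h import *;from rig import arm
o=arm.get_obs();R=cv2.Rodrigues(o["orientation"])[0];p=np.load("box.npy");print(o["ee_pos"],o["joint_pos"],p)
for t in((p[0],p[1]-.0,.25),):print(R.T@(np.array(t)-o["ee_pos"])/.3)
print(np.degrees(np.arctan2(R[1,0],R[0,0])))
E
```

```text
time_s: 4.88
ee_pos: [0.3976, 0.1228, 0.2684]
orientation: [-2.462, -1.933, 0.008]
wrist_force: [-0.1, -1.6, -1.6]
grip_width: 0.0237
[0.39758923 0.12278087 0.26844791] [ 0.29254638  0.06475444 -0.28290453  1.23225249  0.00906048  2.10264953] [0.51394664 0.33596747 0.01788837]
[0.78211761 0.20909952 0.06138654]
76.28522667066389
```

```bash
python3 -m creep '{"linear":[[0.08,0.02,0],[0.2,0.05,0],[0.32,0.09,0],[0.44,0.12,0],[0.56,0.15,0],[0.68,0.18,0],[0.75,0.2,0],[0.782,0.209,0]],"roll":[-0.02,-0.06,-0.1,-0.14,-0.164,-0.164,-0.164,-0.164],"claw":[-1,-1,-1,-1,-1,-1,-1,-1]}'
python3 -m creep '{"linear":[[0,0,0],[0,0,0]],"roll":[0,0],"claw":[-1,-1]}'
python3 - <<'E'
from h import *;from rig import arm
o=wrist(arm,"pics/w3.png");print(o["ee_pos"],o["orientation"],o["wrist_force"],o["joint_pos"])
load("pics/w3.png");p=np.load("box.npy")
for q in([-75,125,62],[75,125,62],[-75,-125,62],[75,-125,62],[-69,119,62],[69,119,62],[0,36,24],[0,-36,24],[-98,-35,112]):print(q,pr("w",rz(p[2])@(np.array(q)/1e3)+[p[0],p[1],0]).round())
E
```

```text
time_s: 5.55
ee_pos: [0.5148, 0.3384, 0.2649]
orientation: [-2.189, -2.235, 0.01]
wrist_force: [0.9, -0.1, -2.2]
grip_width: 0.0234
time_s: 5.72
ee_pos: [0.5139, 0.3381, 0.2619]
orientation: [-2.188, -2.235, 0.018]
wrist_force: [-0.3, -0.8, -2.5]
grip_width: 0.0237
[0.5138904  0.33809117 0.26189069] [-2.18802298 -2.23475722  0.01813205] [-0.33805825 -0.77504419 -2.4551314 ] [0.57611942 0.4218058  0.18258498 1.34594216 0.01112211 2.12570322]
[-75, 125, 62] [[224.  48.]]
[75, 125, 62] [[417.  49.]]
[-75, -125, 62] [[241. 331.]]
[75, -125, 62] [[396. 333.]]
[-69, 119, 62] [[232.  57.]]
[69, 119, 62] [[409.  57.]]
[0, 36, 24] [[320. 159.]]
[0, -36, 24] [[319. 233.]]
[-98, -35, 112] [[193. 263.]]
```

View pics/w3.png

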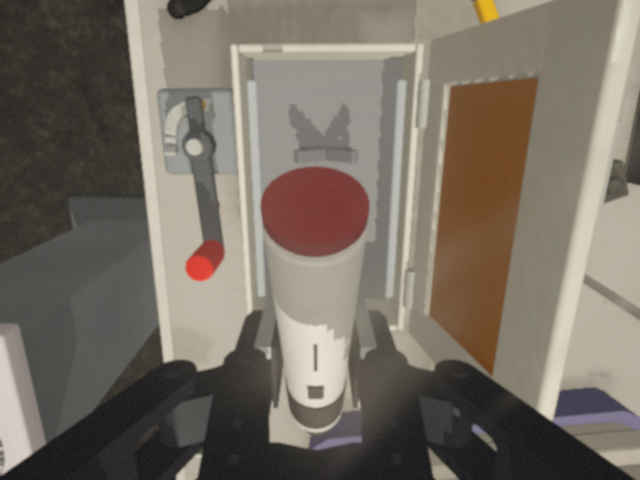

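```bash
python3 - <<'E'
import cv2
a=cv2.imread("pics/w3.png")[30:190,220:440];cv2.imwrite("pics/w3c.png",cv2.resize(a,None,fx=3.6,fy=3.6,interpolation=cv2.INTER_CUBIC))
from h import *
load("pics/w3.png");p=np.load("box.npy")
for q in([-75,125,62],[75,125,62],[-69,119,62],[69,119,62],[-69,119,6],[69,119,6],[0,42,39],[0,30,39]):print(q,((pr("w",rz(p[2])@(np.array(q)/1e3)+[p[0],p[1],0])-[220,30])*3.6).round())
E
```

```text
[-75, 125, 62] [[14. 66.]]
[75, 125, 62] [[709.  67.]]
[-69, 119, 62] [[43. 97.]]
[69, 119, 62] [[679.  98.]]
[-69, 119, 6] [[ 90. 123.]]
[69, 119, 6] [[635. 125.]]
[0, 42, 39] [[358. 447.]]
[0, 30, 39] [[358. 495.]]
```

View pics/w3c.png

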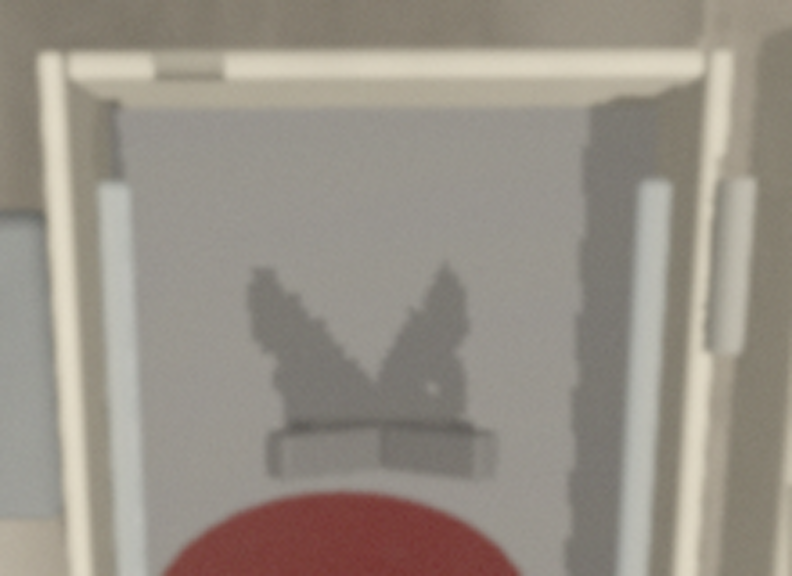

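```bash
cat > fit.py <<'E'
from h import *
load("pics/w3.png");p0=np.load("box.npy")
P=np.array([[-75,125,62],[75,125,62],[75,-125,62],[0,36,37]])/1e3
px=np.array([[230.6,44.4],[423.6,44.4],[398,329],[325.5,155.3]])
def f(p):
    r=(pr("w",P@rz(p[2]).T+[p[0],p[1],0])-px)
    ln=pr("w",np.array([[-.075,y,.062] for y in(0,.02)])@rz(p[2]).T+[p[0],p[1],0])
    x=np.interp(190,*zip(*sorted([(ln[0][1],ln[0][0]),(ln[1][1],ln[1][0])]))) if 0 else ln[0][0]+(190-ln[0][1])*(ln[1][0]-ln[0][0])/(ln[1][1]-ln[0][1])
    return np.r_[r.ravel(),x-238.9]
r=least_squares(f,p0,loss="soft_l1");print(r.x,r.fun.round(1));p=r.x;np.save("box2.npy",p)
print("knob top pred",pr("w",rz(p[2])@[-.098,-.035,.132]+[p[0],p[1],0]),"pivot top",pr("w",rz(p[2])@[-.098,.05,.105]+[p[0],p[1],0]))
o=dict(np.load("pics/w3.png.npz"))
R=cv2.Rodrigues(np.array([-2.18802298,-2.23475722,0.01813205]))[0];print("tool yaw",np.arctan2(R[1,0],R[0,0])-np.pi/2,"tool z",R[:,2])
print("shift",R.T@(np.array([p[0],p[1],.2619])-[0.5139,0.3381,.2619])/.3)
E
python3 fit.py
```

```text
[0.51867142 0.33958299 0.01380697] [-0.3 -1.4  0.7 -0.3  2.7  1.5 -0.5  1.3 -1.1]
knob top pred [[190.50558633 268.02850091]] pivot top [[191.96684425 146.35071914]]
tool yaw 0.021115621091507997 tool z [-0.01810539  0.00150079 -0.99983496]
shift [ 0.00460637  0.01600311 -0.00028054]
```

```bash
python3 -m creep '{"linear":[[-0.002,0.008,0.06],[-0.005,0.016,0.15],[-0.005,0.016,0.24],[-0.005,0.016,0.33],[-0.005,0.016,0.42],[-0.005,0.016,0.51],[-0.005,0.016,0.58],[-0.005,0.016,0.62]],"roll":[0.005,0.005,0.005,0.005,0.005,0.005,0.005,0.005],"claw":[-1,-1,-1,-1,-1,-1,-1,-1]}'
python3 -m creep '{"linear":[[0,0,0.005],[0,0,0.015],[0,0,0.025],[0,0,0.035],[0,0,0.045],[0,0,0.055]],"roll":[0,0,0,0,0,0],"claw":[-1,-1,-1,-1,-1,-1]}'
```

```text
time_s: 6.43
ee_pos: [0.5125, 0.3333, 0.0738]
orientation: [-2.199, -2.223, 0.026]
wrist_force: [-0.7, -0.1, -2.2]
grip_width: 0.0238
time_s: 6.93
ee_pos: [0.5128, 0.3336, 0.058]
orientation: [-2.199, -2.224, 0.023]
wrist_force: [-0.7, -0.6, -1.2]
grip_width: 0.0238
```

```bash
python3 -m creep '{"linear":[[0.005,0.011,0.0],[0.01,0.021,0.0],[0.01,0.021,0.015],[0.01,0.021,0.03],[0.01,0.022,0.045],[0.01,0.022,0.055]],"roll":[0,0,0,0,0,0],"claw":[-1,-1,-1,-1,-1,-1]}'
python3 -m creep '{"linear":[[0,0,0.01],[0,0,0.02],[0,0,0.03],[0,0,0.04]],"roll":[0,0,0,0],"claw":[-1,-1,-1,-1]}'
```

```text
time_s: 7.43
ee_pos: [0.5196, 0.3379, 0.0416]
orientation: [-2.198, -2.224, 0.02]
wrist_force: [-1.0, 3.7, 4.5]
grip_width: 0.0236
time_s: 7.77
ee_pos: [0.52, 0.3399, 0.0312]
orientation: [-2.196, -2.223, 0.013]
wrist_force: [-2.5, 3.1, 7.2]
grip_width: 0.0234
```

```bash
python3 -m creep '{"linear":[[-0.003,-0.003,0.01],[-0.006,-0.003,0.02],[-0.008,-0.003,0.03],[-0.008,-0.003,0.04],[-0.008,-0.003,0.04]],"roll":[0,0,0,0,0],"claw":[-1,-1,-1,-1,-1]}'
python3 - <<'E'
from h import *;from rig import arm
o=wrist(arm,"pics/w4.png");print(o["ee_pos"],o["wrist_force"],o["orientation"])
c=arm.camera("scene")["image"][:,:,::-1]
m=np.hstack([cv2.resize(cv2.imread("pics/w4.png"),(400,300)),cv2.resize(c[270:420,90:290],(400,300),interpolation=cv2.INTER_CUBIC)])
cv2.imwrite("pics/place.png",m)
E
```

```text
time_s: 8.18
ee_pos: [0.5196, 0.3397, 0.0203]
orientation: [-2.194, -2.223, 0.007]
wrist_force: [-0.6, 5.2, 7.5]
grip_width: 0.0238
[0.51960408 0.33969004 0.02029087] [-0.58575613  5.18668051  7.48125629] [-2.19399359 -2.22313767  0.00682929]
```

View pics/place.png

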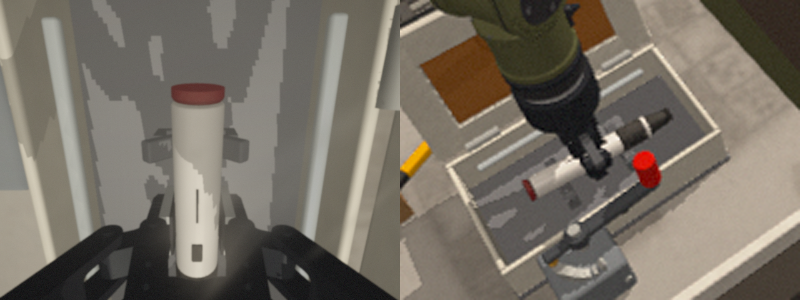

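Nearly level: the cap is at (198,95), centred over the V at (195,145). I'll press a little further, then release.

```bash
python3 -m creep '{"linear":[[-0.003,-0.002,0.008],[-0.005,-0.002,0.016],[-0.005,-0.002,0.02],[-0.005,-0.002,0.02]],"roll":[0,0,0,0],"claw":[-1,-1,-1,-1]}'
python3 -m creep '{"linear":[[0,0,0],[0,0,0],[0,0,0],[0,0,0],[0,0,0],[0,0,0],[0,0,0],[0,0,0]],"roll":[0,0,0,0,0,0,0,0],"claw":[-0.2,0,0.1,0.2,0.3,0.4,0.4,0.4]}' 20
```

```text
time_s: 8.62
ee_pos: [0.5195, 0.3403, 0.0167]
orientation: [-2.192, -2.223, 0.0]
wrist_force: [-3.7, 3.9, 12.3]
grip_width: 0.0237
time_s: 9.28
ee_pos: [0.5194, 0.3402, 0.0165]
orientation: [-2.192, -2.223, 0.001]
wrist_force: [-0.3, -0.7, 0.2]
grip_width: 0.0602
```

Released with no residual force. I'll rise clear and check the handle.

```bash
python3 -m creep '{"linear":[[0,0,-0.03],[0,0,-0.1],[0,0,-0.2],[0,0,-0.3],[0,0,-0.42],[0,0,-0.54],[0,0,-0.66],[0,0,-0.75]],"roll":[0,0,0,0,0,0,0,0],"claw":[0.4,0.4,0.4,0.4,0.4,0.4,0.4,0.4]}'
python3 - <<'E'
from h import *;from rig import arm
o=wrist(arm,"pics/w5.png");print(o["ee_pos"],o["wrist_force"],o["orientation"])
load("pics/w5.png");p=np.load("box2.npy")
B=lambda q:rz(p[2])@(np.array(q)/1e3)+[p[0],p[1],0]
s=.625
for q in([-75,125,62],[75,125,62],[-75,-125,62],[0,64,36],[0,-104,36],[0,36,37],[0,-36,37],[-98,-35,132]):print(q,(pr("w",B(q))*s).round(1))
c=arm.camera("scene")["image"][:,:,::-1]
cv2.imwrite("pics/placed.png",np.hstack([cv2.resize(cv2.imread("pics/w5.png"),(400,300)),cv2.resize(c[270:420,90:290],(400,300),interpolation=cv2.INTER_CUBIC)]))
R=cv2.Rodrigues(o["orientation"])[0];print(R)
E
```

```text
time_s: 9.95
ee_pos: [0.5232, 0.3373, 0.2458]
orientation: [-2.193, -2.224, -0.006]
wrist_force: [0.3, 0.2, 0.6]
grip_width: 0.0596
[0.52324971 0.33734835 0.24583316] [0.32335105 0.16587833 0.57972203] [-2.19263012 -2.22355238 -0.0055198 ]
[-75, 125, 62] [[131.6  27. ]]
[75, 125, 62] [[258.   26.9]]
[-75, -125, 62] [[144.2 212.6]]
[0, 64, 36] [[195.1  79.6]]
[0, -104, 36] [[195.2 192. ]]
[0, 36, 37] [[195.1 100.6]]
[0, -36, 37] [[195.2 150.3]]
[-98, -35, 132] [[105.4 174.5]]
[[-0.01391688  0.99984371 -0.01090263]
 [ 0.99977726  0.01408732  0.0157154 ]
 [ 0.01586653 -0.01068149 -0.99981706]]
```

View pics/placed.png

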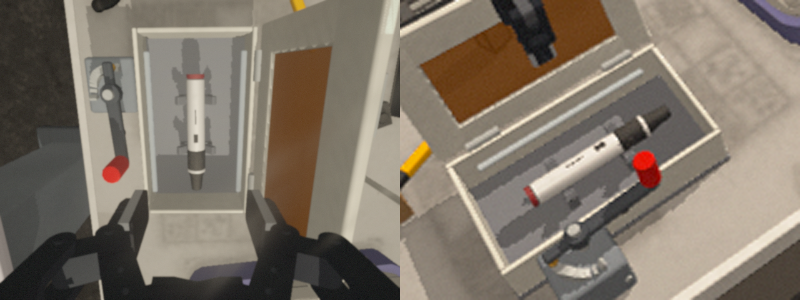

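The handle lies level and centred in both V supports: cap at (195,76), nose at (196,189), where about (195,80) and (195,192) were predicted. Next is the lid, so I'll check the space behind it and compute the hooking move.

```bash
cat >> h.py <<'E'
def tab(n,uv,z=0):
    c=C[n];d=c["R"].T@np.linalg.solve(c["K"],[*uv,1]);o=-c["R"].T@c["t"];return (o+d*(z-o[2])/d[2]).round(3)
def go(arm,*T):
    o=arm.get_obs();R=cv2.Rodrigues(o["orientation"])[0];p=np.load("box2.npy")
    print("tcp box",(rz(p[2]).T@(o["ee_pos"]-[p[0],p[1],0])*1e3).round(1),"yaw",np.degrees(np.arctan2(R[1,0],R[0,0])).round(1),"F",o["wrist_force"].round(1),"w",round(o["grip_width"],4),"t",round(o["time_s"],2))
    for t in T:print(t,(R.T@(rz(p[2])@(np.array(t)/1e3)+[p[0],p[1],0]-o["ee_pos"])/.3).round(3))
E
python3 - <<'E'
from h import *;from rig import arm
print(tab("scene",(158,242)),tab("scene",(125,255)),tab("side",(393,170)))
go(arm,(0,0,275),(128,0,275),(128,0,180),(90,0,182),(-3,0,180))
E
```

```text
[0.884 0.251 0.   ] [0.895 0.341 0.   ] [1.071 0.448 0.   ]
tcp box [  6.7  -1.  248.4] yaw 90.8 F [0.4 0.4 1. ] w 0.0595 t 10.05
(0, 0, 275) [ 0.005 -0.023 -0.088]
(128, 0, 275) [ 0.005  0.404 -0.09 ]
(128, 0, 180) [-0.001  0.405  0.226]
(90, 0, 182) [-0.001  0.278  0.22 ]
(-3, 0, 180) [-0.001 -0.032  0.228]
```

```bash
python3 -m creep '{"linear":[[0.002,0,-0.05],[0.005,0,-0.1],[0.005,0.08,-0.11],[0.005,0.18,-0.11],[0.005,0.28,-0.11],[0.005,0.36,-0.11],[0.005,0.405,-0.11],[0.005,0.405,-0.11]],"roll":[0,0,0,0,0,0,0,0],"claw":[0.6,0.8,1,1,1,1,1,1]}'
python3 -c "
from h import *;from rig import arm
go(arm,(128,0,275),(128,0,180),(90,0,182),(-3,0,180))"
```

```text
time_s: 10.72
ee_pos: [0.6493, 0.3405, 0.2785]
orientation: [-2.196, -2.223, -0.015]
wrist_force: [-0.5, 1.1, -1.1]
grip_width: 0.0851
tcp box [130.7  -0.9 278.5] yaw 90.7 F [-0.5  1.1 -1.1] w 0.0851 t 10.72
(128, 0, 275) [ 0.003 -0.009  0.012]
(128, 0, 180) [-0.003 -0.007  0.328]
(90, 0, 182) [-0.003 -0.134  0.323]
(-3, 0, 180) [-0.004 -0.444  0.331]
```

```bash
python3 -m creep '{"linear":[[0,-0.007,0.05],[0,-0.007,0.11],[0,-0.007,0.17],[0,-0.007,0.23],[0,-0.007,0.29],[0,-0.007,0.325],[0,-0.007,0.325]],"roll":[0,0,0,0,0,0,0],"claw":[1,1,1,1,1,1,1]}'
python3 -m creep '{"linear":[[0,-0.05,0],[0,-0.1,0],[0,-0.14,0],[0,-0.18,0],[0,-0.22,0],[0,-0.26,0]],"roll":[0,0,0,0,0,0],"claw":[1,1,1,1,1,1]}'
python3 -c "
from h import *;from rig import arm
go(arm,(-3,0,180),(-10,0,180))"
```

```text
time_s: 11.3
ee_pos: [0.644, 0.3415, 0.178]
orientation: [-2.194, -2.222, -0.005]
wrist_force: [0.1, 0.4, -0.6]
grip_width: 0.0855
time_s: 11.8
ee_pos: [0.567, 0.3411, 0.1813]
orientation: [-2.196, -2.223, -0.013]
wrist_force: [2.4, -0.3, 0.9]
grip_width: 0.0855
tcp box [ 48.4   0.8 181.3] yaw 90.7 F [ 2.4 -0.3  0.9] w 0.0855 t 11.8
(-3, 0, 180) [-0.003 -0.171  0.005]
(-10, 0, 180) [-0.003 -0.195  0.005]
```

```bash
python3 -m creep '{"linear":[[0,-0.04,0],[0,-0.08,0],[0,-0.12,0],[0,-0.16,0.0],[0,-0.19,0.0],[0,-0.19,0.0]],"roll":[0,0,0,0,0,0],"claw":[1,1,1,1,1,1]}'
python3 -m creep '{"linear":[[0,0.01,-0.06],[0,0.02,-0.13],[0,0.03,-0.2],[0,0.04,-0.27],[0,0.1,-0.3],[0,0.18,-0.3],[0,0.26,-0.3],[0,0.27,-0.3]],"roll":[0,0,0,0,0,0,0,0],"claw":[1,1,1,1,0,-1,-1,-1]}'
python3 - <<'E'
from h import *;from rig import arm
c=arm.camera("scene")["image"][:,:,::-1]
cv2.imwrite("pics/lid1.png",cv2.resize(c[200:440,60:380],(800,600),interpolation=cv2.INTER_CUBIC))
p=np.load("box2.npy")
for a in(.9,1.0,1.1,1.2,1.3):print(a,[((pr("scene",rz(p[2])@np.array([.078-.162*np.cos(a),y,.063+.162*np.sin(a)])+[p[0],p[1],0])-[60,200])*2.5).round()[0] for y in(-.127,.127)])
go(arm,(90,0,230))
E
```

```text
time_s: 12.3
ee_pos: [0.5087, 0.3406, 0.1832]
orientation: [-2.194, -2.224, -0.014]
wrist_force: [0.6, -0.5, 1.0]
grip_width: 0.0856
time_s: 12.97
ee_pos: [0.594, 0.34, 0.2724]
orientation: [-2.197, -2.223, -0.018]
wrist_force: [0.5, -0.0, -0.2]
grip_width: 0.0387
0.9 [array([419., 210.]), array([105., 392.])]
1.0 [array([409., 193.]), array([ 94., 372.])]
1.1 [array([398., 176.]), array([ 82., 352.])]
1.2 [array([387., 159.]), array([ 71., 333.])]
1.3 [array([377., 144.]), array([ 61., 315.])]
tcp box [ 74.   -0.7 272. ] yaw 90.7 F [ 1.1  0.  -0.1] w 0.0307 t 13.02
(90, 0, 230) [-0.     0.054  0.14 ]
```

View pics/lid1.png

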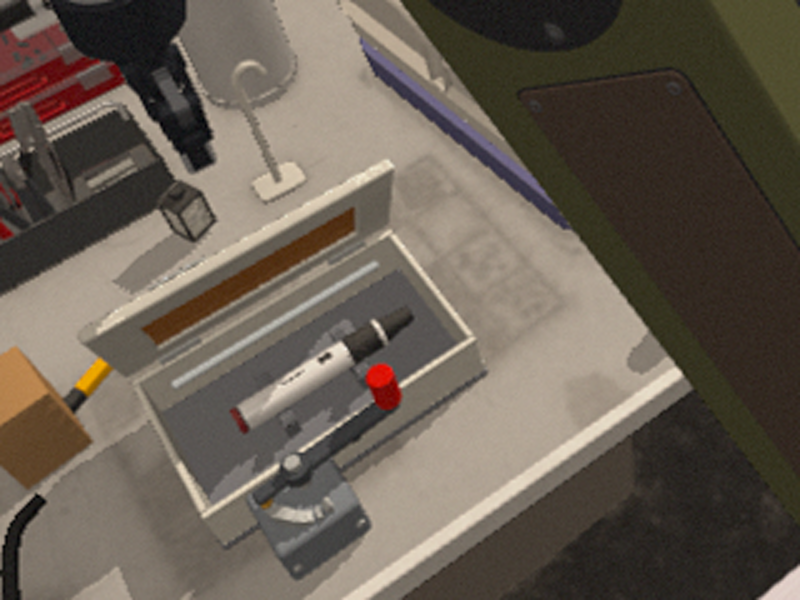

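```bash
python3 -m creep '{"linear":[[0,0.02,0.05],[0,0.02,0.12],[0,0.02,0.18],[0,0.02,0.23],[0,0.02,0.245],[0,0.02,0.245]],"roll":[0,0,0,0,0,0],"claw":[-1,-1,-1,-1,-1,-1]}'
python3 -c "
from h import *;from rig import arm
go(arm,(45,0,195),(27,0,187),(9,0,176),(-6.5,0,162),(-20,0,146),(-31.5,0,128.5),(-42.5,0,102.6),(-45,0,89),(-47.5,0,75),(-47.5,0,71))"
```

```text
time_s: 13.52
ee_pos: [0.5967, 0.3408, 0.1971]
orientation: [-2.195, -2.222, -0.009]
wrist_force: [-0.4, -1.0, -0.8]
grip_width: -0.0002
tcp box [7.800e+01 1.000e-01 1.971e+02] yaw 90.7 F [-0.4 -1.  -0.8] w -0.0002 t 13.52
(45, 0, 195) [-0.001 -0.11   0.008]
(27, 0, 187) [-0.001 -0.17   0.035]
(9, 0, 176) [-0.002 -0.23   0.072]
(-6.5, 0, 162) [-0.003 -0.281  0.119]
(-20, 0, 146) [-0.004 -0.325  0.173]
(-31.5, 0, 128.5) [-0.005 -0.363  0.232]
(-42.5, 0, 102.6) [-0.006 -0.399  0.318]
(-45, 0, 89) [-0.007 -0.407  0.364]
(-47.5, 0, 75) [-0.008 -0.415  0.41 ]
(-47.5, 0, 71) [-0.008 -0.415  0.424]
```

```bash
python3 -m creep '{"linear":[[0,-0.06,0],[0,-0.11,0.008],[0,-0.14,0.02],[0,-0.17,0.035],[0,-0.2,0.053],[0,-0.23,0.072],[0,-0.256,0.095],[0,-0.281,0.119]],"roll":[0,0,0,0,0,0,0,0],"claw":[-1,-1,-1,-1,-1,-1,-1,-1]}'
python3 -c "
from h import *;from rig import arm
go(arm,(-20,0,146),(-31.5,0,128.5),(-42.5,0,102.6),(-45,0,89),(-47.5,0,75),(-47.5,0,71))"
```

```text
time_s: 14.18
ee_pos: [0.5127, 0.3412, 0.1645]
orientation: [-2.196, -2.223, -0.016]
wrist_force: [-1.0, 0.3, 0.7]
grip_width: -0.0001
tcp box [ -6.    1.7 164.5] yaw 90.7 F [-1.   0.3  0.7] w -0.0001 t 14.18
(-20, 0, 146) [-0.007 -0.047  0.062]
(-31.5, 0, 128.5) [-0.008 -0.085  0.12 ]
(-42.5, 0, 102.6) [-0.01  -0.121  0.207]
(-45, 0, 89) [-0.011 -0.129  0.252]
(-47.5, 0, 75) [-0.012 -0.137  0.299]
(-47.5, 0, 71) [-0.012 -0.137  0.312]
```

```bash
python3 -m creep '{"linear":[[0,-0.024,0.03],[0,-0.047,0.062],[-0.003,-0.066,0.09],[-0.005,-0.085,0.12],[-0.005,-0.1,0.15],[-0.006,-0.11,0.18],[-0.006,-0.121,0.207]],"roll":[0,0,0,0,0,0,0],"claw":[-1,-1,-1,-1,-1,-1,-1]}'
python3 -m creep '{"linear":[[0,-0.004,0.022],[0,-0.008,0.045],[0,-0.01,0.06],[0,-0.012,0.075],[0,-0.014,0.09]],"roll":[0,0,0,0,0],"claw":[-1,-1,-1,-1,-1]}'
python3 -c "
from h import *;from rig import arm
go(arm,(-47.5,0,75),(-47.5,0,71))"
```

```text
time_s: 14.77
ee_pos: [0.4764, 0.3405, 0.1027]
orientation: [-2.196, -2.223, -0.019]
wrist_force: [0.9, -0.3, 0.2]
grip_width: -0.0
time_s: 15.18
ee_pos: [0.4722, 0.341, 0.0753]
orientation: [-2.196, -2.223, -0.018]
wrist_force: [-0.2, 0.2, 0.9]
grip_width: 0.0002
tcp box [-46.4   2.   75.3] yaw 90.7 F [-0.2  0.2  0.9] w 0.0002 t 15.18
(-47.5, 0, 75) [-0.007 -0.004  0.001]
(-47.5, 0, 71) [-0.007 -0.004  0.014]
```

```bash
python3 -m creep '{"linear":[[0,0,0.008],[0,0,0.016],[0,0,0.024],[0,0,0.024]],"roll":[0,0,0,0],"claw":[-1,-1,-1,-1]}'
python3 - <<'E'
from h import *;from rig import arm
go(arm)
c=arm.camera("scene")["image"][:,:,::-1];cv2.imwrite("pics/lid2.png",c)
p=np.load("box2.npy")
for q in([-84,-127,75],[-84,127,75],[78,-127,75]):print(q,pr("scene",rz(p[2])@(np.array(q)/1e3)+[p[0],p[1],0]))
h=cv2.cvtColor(c,cv2.COLOR_BGR2HSV);m=cv2.inRange(h,(8,120,60),(22,255,220))[260:430,80:270];print("amber px",m.sum()//255, np.argwhere(m).mean(0)+[260,80])
E
```

```text
time_s: 15.52
ee_pos: [0.4724, 0.3411, 0.0747]
orientation: [-2.197, -2.224, -0.024]
wrist_force: [-11.9, -8.8, 42.9]
grip_width: 0.0002
tcp box [-46.3   2.1  74.7] yaw 90.7 F [-11.9  -8.8  42.9] w 0.0002 t 15.52
[-84, -127, 75] [[251.37606907 334.57789869]]
[-84, 127, 75] [[137.00502657 408.57663983]]
[78, -127, 75] [[214.13693756 285.96003341]]
amber px 2818 [347.42618879 164.27217885]
```

Contact came at 74.7 mm, which is the lid's outer face when shut (75 mm), and the force rose sharply there, so the lid is down. I'll back off and locate the knob.

```bash
python3 -m creep '{"linear":[[0,0,-0.05],[0,0,-0.15],[-0.02,0,-0.25],[-0.05,0,-0.35],[-0.08,0,-0.43],[-0.1,0,-0.5],[-0.1,0,-0.5],[-0.1,0,-0.5]],"roll":[0,0,0,0,0,0,0,0],"claw":[-1,-1,-1,-1,-0.5,0,0,0]}'
cat > knob.py <<'E'
from h import *;from rig import arm;import sys
fn=sys.argv[1];wrist(arm,fn);load(fn);p=np.load("box2.npy")
I={"w":cv2.imread(fn),"scene":arm.camera("scene")["image"][:,:,::-1],"side":None}
cv2.imwrite(fn.replace(".png","s.png"),I["scene"])
px={}
for n in("w","scene"):
    m=cv2.inRange(I[n],(0,0,120),(70,70,255));
    k,l,s,c=cv2.connectedComponentsWithStats(m)
    for i in np.argsort(-s[1:,4])[:2]+1:print(n,s[i],c[i].round(1))
    i=1+np.argmax(s[1:,4]);px[n]=c[i]
for n in px:
    for z in(.108,.112,.120):print(n,z,"box mm",(rz(p[2]).T@(tab(n,px[n],z)-[p[0],p[1],0])*1e3).round(1))
go(arm)
E
python3 knob.py pics/w6.png
```

```text
time_s: 16.23
ee_pos: [0.474, 0.3081, 0.2253]
orientation: [-2.198, -2.223, -0.03]
wrist_force: [0.1, -0.9, -0.4]
grip_width: 0.0428
w [224 225  38  40 956] [242.3 246. ]
w [246 225   3   2   3] [247.  225.7]
scene [ 50 212  30  21 217] [ 62.2 221.6]
scene [207 346  14  18 166] [213.2 354.4]
w 0.108 box mm [-94.2 -39.3 108. ]
w 0.112 box mm [-93.2 -37.3 112. ]
w 0.12 box mm [-92.2 -35.3 120. ]
scene 0.108 box mm [472.5  83.9 108. ]
scene 0.112 box mm [467.5  84.  112. ]
scene 0.12 box mm [456.5  84.1 120. ]
tcp box [-46.6 -31.3 223. ] yaw 90.7 F [ 0.2 -0.9 -0.1] w 0.0426 t 16.33
```

```bash
python3 -c "
from h import *;from rig import arm
go(arm,(-93,-35.5,222),(-93,-35.5,105))"
```

```text
tcp box [-46.6 -31.3 223. ] yaw 90.7 F [ 0.2 -0.9 -0.1] w 0.0426 t 16.33
(-93, -35.5, 222) [-0.014 -0.155  0.003]
(-93, -35.5, 105) [-0.023 -0.154  0.393]
```

```bash
python3 -m creep '{"linear":[[-0.01,-0.08,0],[-0.014,-0.155,0],[-0.014,-0.155,0],[-0.016,-0.155,0.08],[-0.018,-0.155,0.16],[-0.02,-0.155,0.22],[-0.02,-0.155,0.25],[-0.02,-0.155,0.25]],"roll":[0,0,0,0,0,0,0,0],"claw":[0,0,0,0,0,0,0,0]}'
python3 -c "
from h import *;from rig import arm
go(arm,(-93,-35.5,105))"
```

```text
time_s: 17.0
ee_pos: [0.424, 0.3016, 0.1447]
orientation: [-2.195, -2.223, -0.012]
wrist_force: [0.9, -0.2, 0.7]
grip_width: 0.0429
tcp box [-95.1 -36.7 144.7] yaw 90.7 F [ 0.9 -0.2  0.7] w 0.0429 t 17.0
(-93, -35.5, 105) [0.002 0.008 0.132]
```

```bash
python3 -m creep '{"linear":[[0.002,0.008,0.03],[0.002,0.008,0.06],[0.002,0.008,0.09],[0.002,0.008,0.12],[0.002,0.008,0.135],[0.002,0.008,0.135]],"roll":[0,0,0,0,0,0],"claw":[0,0,0,0,0,0]}'
python3 -c "
from h import *;from rig import arm
go(arm,*[(-98+85*np.sin(t),50-85*np.cos(t),105) for t in(.2,.35,.5,.65,.8,.95)])"
```

```text
time_s: 17.5
ee_pos: [0.4254, 0.3023, 0.103]
orientation: [-2.195, -2.222, -0.009]
wrist_force: [0.0, -0.4, -0.5]
grip_width: 0.0426
tcp box [-93.8 -36.  103. ] yaw 90.7 F [ 0.  -0.4 -0.5] w 0.0426 t 17.5
(np.float64(-81.1131068824198), np.float64(-33.30565911650554), 105) [ 0.009  0.042 -0.007]
(np.float64(-68.85368636628664), np.float64(-29.846680592027212), 105) [ 0.021  0.083 -0.007]
(np.float64(-57.24882921864275), np.float64(-24.594517760681683), 105) [ 0.038  0.122 -0.007]
(np.float64(-46.55915551243664), np.float64(-17.66712287666975), 105) [ 0.061  0.157 -0.007]
(np.float64(-37.024732273540565), np.float64(-9.220070294509057), 105) [ 0.09   0.189 -0.007]
(np.float64(-28.859682092903228), np.float64(0.5569373955698964), 105) [ 0.122  0.216 -0.007]
```

```bash
python3 -m creep '{"linear":[[0.004,0.02,-0.007],[0.009,0.042,-0.007],[0.015,0.063,-0.007],[0.021,0.083,-0.007],[0.029,0.103,-0.007],[0.038,0.122,-0.007],[0.049,0.14,-0.007],[0.061,0.157,-0.007]],"roll":[-0.06,-0.12,-0.17,-0.22,-0.27,-0.32,-0.37,-0.41],"claw":[0,0,0,0,0,0,0,0]}'
python3 -c "
from h import *;from rig import arm
go(arm,*[(-98+85*np.sin(t),50-85*np.cos(t),105) for t in(.8,.95,1.1,1.25,1.4,1.55,1.6)])"
```

```text
time_s: 18.17
ee_pos: [0.4684, 0.3183, 0.1044]
orientation: [-1.374, -2.804, -0.004]
wrist_force: [-6.3, -5.6, 5.0]
grip_width: 0.0426
tcp box [-50.5 -20.6 104.4] yaw 127.8 F [-6.3 -5.6  5. ] w 0.0426 t 18.17
(np.float64(-37.024732273540565), np.float64(-9.220070294509057), 105) [ 0.003  0.059 -0.002]
(np.float64(-28.859682092903228), np.float64(0.5569373955698964), 105) [ 0.013  0.1   -0.002]
(np.float64(-22.247374394777992), np.float64(11.44432967882593), 105) [ 0.029  0.14  -0.002]
(np.float64(-17.336307354775172), np.float64(23.197599196402162), 105) [ 0.05   0.176 -0.002]
(np.float64(-14.236772950980892), np.float64(35.55279285347951), 105) [ 0.077  0.209 -0.002]
(np.float64(-13.018380043904656), np.float64(48.23243963673714), 105) [ 0.108  0.238 -0.001]
(np.float64(-13.036243741472063), np.float64(52.48195939560955), 105) [ 0.119  0.247 -0.001]
```

```bash
python3 -m creep '{"linear":[[0.001,0.03,0],[0.003,0.059,0],[0.008,0.08,0],[0.013,0.1,0],[0.021,0.12,0],[0.029,0.14,0],[0.04,0.158,0],[0.05,0.176,0]],"roll":[-0.05,-0.1,-0.14,-0.19,-0.24,-0.29,-0.33,-0.38],"claw":[0,0,0,0,0,0,0,0]}'
python3 -c "
from h import *;from rig import arm
go(arm,*[(-98+85*np.sin(t),50-85*np.cos(t),105) for t in(1.25,1.4,1.5,1.58,1.62)])"
```

```text
time_s: 18.83
ee_pos: [0.5013, 0.3628, 0.1048]
orientation: [-0.484, -3.087, -0.013]
wrist_force: [-0.0, -1.3, 0.3]
grip_width: 0.0423
tcp box [-17.1  23.5 104.8] yaw 162.2 F [-0.  -1.3  0.3] w 0.0423 t 18.83
(np.float64(-17.336307354775172), np.float64(23.197599196402162), 105) [ 0.    -0.001 -0.001]
(np.float64(-14.236772950980892), np.float64(35.55279285347951), 105) [ 0.004  0.041 -0.   ]
(np.float64(-13.212926138655376), np.float64(43.987337858245255), 105) [ 0.01   0.069 -0.   ]
(np.float64(-13.003600047607094), np.float64(50.78230117784871), 105) [0.016 0.091 0.   ]
(np.float64(-13.102871805005464), np.float64(54.1806248627045), 105) [0.02  0.101 0.   ]
```

```bash
python3 -m creep '{"linear":[[0.002,0.02,0],[0.004,0.041,0],[0.007,0.055,0],[0.01,0.069,0],[0.013,0.08,0],[0.016,0.09,0],[0.016,0.09,0]],"roll":[-0.05,-0.1,-0.13,-0.16,-0.19,-0.21,-0.21],"claw":[0,0,0,0,0,0,0]}'
python3 -c "
from h import *;from rig import arm
go(arm)"
```

```text
time_s: 19.42
ee_pos: [0.5051, 0.3904, 0.1054]
orientation: [0.031, -3.126, -0.018]
wrist_force: [0.8, -0.3, -0.3]
grip_width: 0.0426
tcp box [-12.8  51.  105.4] yaw -178.9 F [ 0.8 -0.3 -0.3] w 0.0426 t 19.42
```

```bash
python3 -m creep '{"linear":[[0,-0.015,0],[0,-0.015,0],[0,-0.015,-0.05],[0,-0.015,-0.15],[0,-0.015,-0.25],[0,-0.015,-0.35],[0,-0.015,-0.45],[0,-0.015,-0.5]],"roll":[0,0,0,0,0,0,0,0],"claw":[0.5,0.5,0.5,0.5,0.5,0.5,0.5,0.5]}'
python3 -m creep '{"linear":[[-0.05,0,-0.1],[-0.1,0,-0.15],[-0.1,0,-0.15]],"roll":[0,0,0],"claw":[0.5,0.5,0.5]}'
python3 knob.py pics/w7.png
python3 -c "
import cv2,numpy as np
a=cv2.resize(cv2.imread('pics/w7.png'),(400,300));b=cv2.imread('pics/w7s.png')[260:440,60:300]
cv2.imwrite('pics/final.png',np.vstack([np.hstack([a,cv2.resize(b,(400,300),interpolation=cv2.INTER_CUBIC)]),cv2.resize(cv2.imread('pics/w7s.png'),(400,300)).repeat(1,1) @ np.eye(3) if 0 else np.hstack([cv2.resize(cv2.imread('pics/w7s.png'),(400,300)),np.zeros((300,400,3),np.uint8)])]))"
```

```text
time_s: 20.08
ee_pos: [0.5087, 0.3847, 0.2599]
orientation: [0.03, -3.131, -0.024]
wrist_force: [0.4, 0.1, -0.1]
grip_width: 0.064
time_s: 20.33
ee_pos: [0.5428, 0.385, 0.3089]
orientation: [0.026, -3.139, -0.031]
wrist_force: [0.4, 0.6, 0.5]
grip_width: 0.0635
w [292 148  27  28 596] [305.  161.4]
w [489  17   6   6  16] [491.2  19.6]
scene [153 339  17  17 140] [161.  345.6]
scene [  0 277   6   5  21] [  2.  278.8]
w 0.108 box mm [-11.1  40.6 108. ]
w 0.112 box mm [-12.1  40.6 112. ]
w 0.12 box mm [-13.1  40.6 120. ]
scene 0.108 box mm [-11.2  35.6 108. ]
scene 0.112 box mm [-14.2  35.6 112. ]
scene 0.12 box mm [-19.2  35.7 120. ]
tcp box [ 21.7  44.6 304.9] yaw -179.0 F [-0.1 -0.2 -0.1] w 0.0637 t 20.43
```

View pics/final.png

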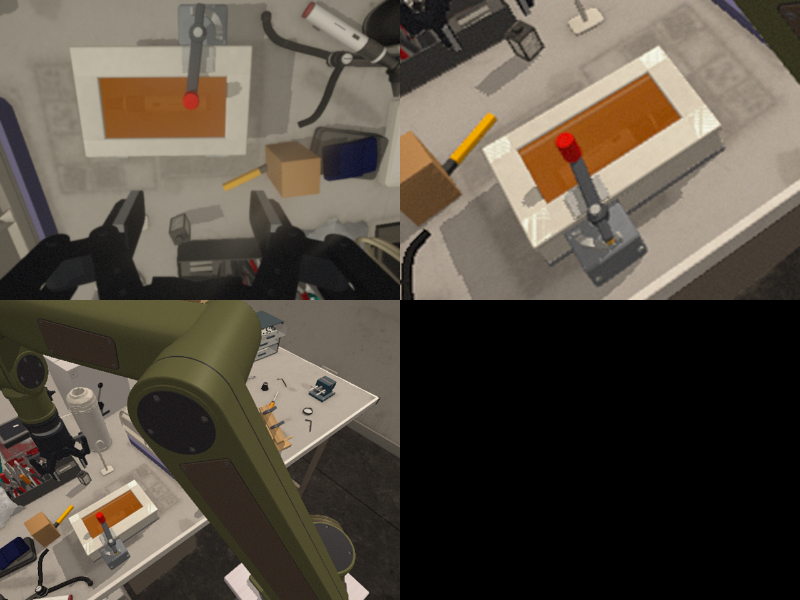

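The lid is flat, and the knob is at (-12,41) mm in the box frame, which puts the arm at about 1.46 rad, in the notch. The robot is clear, so I'm handing in.

```bash
python3 -c "
from rig import arm
print(arm.job_done())"
```

```text
the job is handed in; nothing more can be done
None
```

The otoscope handle is in the disinfection box, the lid is shut and the clamp arm is in its notch. I handed the job in at about 20.4 s of robot time, with the gripper clear of everything.

- **Handle:** I lifted it off the stand, carried it round the front of the instrument, pressed it level into the two V supports and let go. The picture after release showed it level and along the box. It sits about 4–5 mm off centre along the box's length, toward the red-cap end. I left it there because the measurement is only good to a few mm and the supports begin 30 mm to either side.
- **Lid:** I closed it before touching the clamp. It went solid with the fingertips at 74.7 mm, where a shut lid's outer face should be at 75 mm, and the last picture shows it flat. That last push peaked at about 43 N, higher than I intended. It went through the fingertips, so I expect it is outside the 40 N limit on the arm and gripper body, but I can't confirm that.
- **Clamp:** I swung the arm over its hump. The wrist camera puts it at about 1.46 rad, against 1.45 for the notch. The scene camera reads about 1.40 rad; I trusted the wrist camera because it was much closer. I did not measure the drop in height.
- **Loupe and scanner:** I kept the arm clear of both and felt no unexpected contact on the way past. The arm hid that area in the last picture, so I did not check them again at the end.

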